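# Dispense one mounting disc and nudge it to the gluing spot

## Task

Press the red plunger of the disc dispenser all the way down once, so that a single aluminium mounting disc comes out of its front, and let the plunger spring back up. Then nudge that disc along the mat with the fingertips, without lifting it, until it lies flat and wholly inside the yellow round gluing spot (not the blue one). Leave the other discs in the dispenser and do not disturb the other things on the bench.

Things in the scene. Friction and masses are not known exactly. Their poses are not given: they have to be found in the camera images.
- dispenser: Blue disc dispenser, fixed. Origin: on the mat under the centre of its open-topped magazine; -x points out of the front slot, z up. It spans x = -26 (front) to +92 mm (rear), 54 mm wide, about 60 mm high, plus 3 mm thick foot flanges 82 mm wide. The plunger stands behind the magazine.
- plunger_top (a point): Centre of the flat top of the red plunger knob, 25 mm in diameter, standing 85 mm above the mat when up, 60 mm behind the dispenser's origin (dispenser x = +60 mm). It is pressed straight down and its spring lifts it again.
- plunger (a joint): Plunger travel in m: 0 up, 0.020 fully down. Spring about 4 N at the start, 7 N at the bottom; friction and damping add 1 to 4 N. It drives an inner pusher 3 times as far, out through the front slot and back in as the plunger rises; then the next disc drops down, so a second press would eject a second disc.
- disc1: Lowest aluminium disc of the stack, the one that comes out: 40 mm in diameter, 12 mm high, about 40 g. Origin: centre of its underside, z up; it lies on the mat (z = 0). A full press leaves it on the mat with its centre about 60 mm in front of the dispenser's origin (x = -60 mm), a little further after a fast press.
- disc2: Second disc of the stack, same size; origin: centre of its underside. Stays in the magazine.
- disc3: Third (top) disc of the stack, same size; origin: centre of its underside. Stays in the magazine.
- yellow_spot: Flat yellow painted round spot on the mat, 84 mm in diameter, no height to speak of; origin at its centre. The place for the disc.
- blue_spot: Flat blue painted round spot of the same size, on the other side of the dispenser's front; origin at its centre. Not used. Yellow and blue may change sides.
- agate: Polished agate chip, loose, about 46 mm across, 12 mm high, left of the dispenser; origin: centre of its underside. Leave alone.
- air_scribe: Chrome air scribe lying loose right of the dispenser, 153 mm long along its x, 19 mm thick; origin under its middle. Leave alone.
- shell_plate: Brown turtle shell plate, loose, 108 mm across, 17 mm high; origin: centre of its underside. Leave alone.
- tin_box: Closed tin storage box, loose, 124 x 174 mm, 67 mm high; origin: centre of its underside. Leave alone.
- brush: Brush lying loose at the back of the bench; origin under its middle. Leave alone.
Mind the look-alikes: they are no part of the job. Of the things shaped like the dispenser, the blue one is meant.

How it is judged:
On the way, in this order (a step that is already met when the one before it is completed fails the run):
1. the plunger is pressed down and the bottom disc comes out of the front (value of joint plunger above 0.016 m and x of disc1 in the frame of dispenser below -0.045 m).
2. the plunger is back up (value of joint plunger below 0.003 m), for 0.1 s.
3. the disc lies inside the yellow spot (horizontal distance between disc1 and yellow_spot below 0.022 m and height (world z) of disc1 below 0.004 m and angle between disc1's own z axis and vertical below 0.1 rad), for 0.2 s.
At the end, for the whole second after the job is handed in: The ejected disc lies flat and at rest wholly inside the yellow spot (centres within 22 mm), the plunger is up (within 3 mm) and the other two discs are still in the magazine (within 10 mm of its axis) (all of step 3 and linear speed of disc1 below 0.01 m/s and value of joint plunger below 0.003 m and x of each of disc2, disc3 in the frame of dispenser above -0.01 m and horizontal distance between each of disc2, disc3 and dispenser below 0.01 m); the robot touches nothing.
It fails at once if the disc is lifted off the mat (over 10 mm) (height (world z) of disc1 above 0.01 m).
It fails at once if a second disc is ejected or taken from the magazine (x of any of disc2, disc3 in the frame of dispenser below -0.02 m or height (world z) of disc2 above 0.03 m or height (world z) of disc3 above 0.042 m).
It fails at once if the plunger is pressed again after the disc has been moved away (value of joint plunger above 0.012 m and horizontal distance between disc1 and dispenser above 0.12 m).
It fails at once if another thing on the bench is shifted (over 15 mm) (distance of any of agate, air_scribe, shell_plate, tin_box, brush from where it was at the start of the episode above 0.015 m).
It also fails if it takes over 48 s, if anything falls off the work surface, if the arm or the gripper's body presses on something with over 40 N, if the wrist force passes 120 N, or if a joint passes its speed limit or range.

## Robot

A 6-joint arm with a two-finger parallel gripper is mounted at the origin on the work surface. World frame = base frame: x ahead of the robot, y to its left, z up, the work surface at z = 0. Lengths are in m, angles in rad, forces in N, time in s.
With the tool pointing down it reaches from about 0.35 to 0.925 m from the base axis. Payload 6.4 kg.
Tool frame: the origin (TCP) lies midway between the tips of the shut fingers; the grasp point (between the pads) lies 19 mm behind it; z points along the fingers, y is the line along which they close (so a half turn about z gives the same grasp; the last joint's range is limited). The gripper opens to 94 mm and grips with 3 to 60 N. Pads are 16 mm wide; open, the fingers measure 119 mm over their backs; the gripper's body (75 mm by 177 mm) begins 78 mm behind the grasp point.
Start: joints at [-1.391, 0.245, 1.558, -0, 1.339, -0.174], TCP at [0.225, -0.61, 0.205] pointing down, gripper open.
Joint ranges: [-3.13, 3.13], [-1.02, 2.26], [0.13, 2.54], [-0.95, 4.09], [0.21, 2.88], [-2.74, 2.74]. Speed limits (rad/s): [2.57, 2.57, 3.14, 3.14, 3.14, 3.14].

## Interface

Orientations are given as a unit quaternion [w, x, y, z].
In Python, from bench import sensors, optics, bot gives the robot as it stands.
- The arm moves only by the shell command python3 -m handwheel 'ROWS' [OPENING] [FORCE]. ROWS is JSON, a list of rows, each a list of 6 numbers: the shift along the tool's x, y, z in cm, then the turn, a rotation vector about the tool's x, y, z in units of 6 degrees (1.0 is 6 degrees). In form: [[dx, dy, dz, rx, ry, rz], ...]. A call has 1 to 20 rows; each row is the pose to reach, as a shift and turn from the pose commanded when the call began, along the tool's axes at that moment; what a row does not reach only later rows make up. A row lasts 1/12 s, in which the tool goes at most 41.7 mm and 7.16 degrees, less where a joint would pass 70% of its speed; a pose out of reach is approached as far as the arm can. A call with a gripper value outside its range is refused whole. OPENING is the opening, from -1 (shut) to 1 (fully open), set as the call begins (- or left out, the last holds). The fingers move at their own pace and stop on an object; FORCE is the grip in N (left out, the last holds). Time passes only in rows, so rows that repeat a pose let the fingers close. It gives the time, the measured TCP pose, the force, the opening and the grip force at its end, in the units of the state.
- sensors.get_obs(): the state, without advancing time (a new reading comes with each control period).
- optics.camera(name): name is "scene" or "top" or "wrist"; returns the picture (384x512x3 uint8, red, green, blue); there is no depth.
- optics.get_calibration(name): a dict with "fx", "fy", "cx", "cy" (pixels), "k1" (the pictures are not rectified: a ray, as slopes to the right and down, at radius r is drawn at 1 + k1 r^2 times it, then the intrinsics apply), "xyz" and "rotation" of the camera in the world. Camera axes: x right, y up, looking along -z (the intrinsics and any distortion apply to the point x, -y, -z); pixel columns grow to the right and rows downward; lengths in m; the calibration is good to about 2 mm. A picture is of the moment at which its call begins: read the wrist's pose just before it. get_calibration takes no time and is no camera call; for the wrist camera it gives the pose at the moment of the call.
- bot.job_done(): hands the job in; it is judged then, once.
The state is a dict: "t": time; "qpos": joint angles; "qvel": joint speeds; "joint_torque": joint torques, N m; "position": TCP position; "orientation": TCP orientation; "ft_force": force on the tool from outside, world axes, zero at the start; "moment": the same for the moment, N m; "gripper_width": finger opening in m; "gripper_force": force on a finger pad.
Only numpy, scipy, OpenCV 4.12 (cv2) and the standard library are available. Lean on these libraries where they do the work, as an engineer would, in place of code of your own. Each camera call takes 0.05 s, during which the arm holds its last target. There are 200 camera calls.

## Working session

There is one attempt and no reset: what is moved stays moved. The work goes in short steps, Python scripts to look and compute and a shell command to move; the robot and the scene stay as the last step left them, time stands still between calls to the robot, and variables do not carry over. Pictures are saved under pics/ and viewed, at most 10 in all, crops included, and the job is handed in when it is done.

```bash
mkdir -p pics; ls; python3 - <<'E'
from bench import sensors, optics, bot
import cv2
o=sensors.get_obs(); print(o['t'],o['position'],o['orientation'],o['gripper_width'])
for n in ("top","scene"):
    cv2.imwrite(f'pics/{n}0.png',cv2.cvtColor(optics.camera(n),cv2.COLOR_RGB2BGR)); print(optics.get_calibration(n))
E
```

```text
pics
0.0 [ 0.22509896 -0.60916364  0.2043643 ] [-9.33159068e-04  9.84392895e-01  1.75982267e-01  4.20557723e-06] 0.09385390354190559
{'fx': 371.33165568772154, 'fy': 371.33165568772154, 'cx': 256.2673941922845, 'cy': 195.5220619370811, 'k1': -0.07792655453825964, 'xyz': array([0.44443102, 0.08842051, 0.91936936]), 'rotation': array([-0.69671176, -0.05686682,  0.0483175 ,  0.7134594 ])}
{'fx': 415.2511265152525, 'fy': 415.2511265152525, 'cx': 263.7575724052049, 'cy': 194.11112388115205, 'k1': -0.13087732570715038, 'xyz': array([ 1.0843161 , -0.48200149,  0.90933276]), 'rotation': array([0.87625825, 0.33469979, 0.12991814, 0.32135465])}
```

View pics/top0.png

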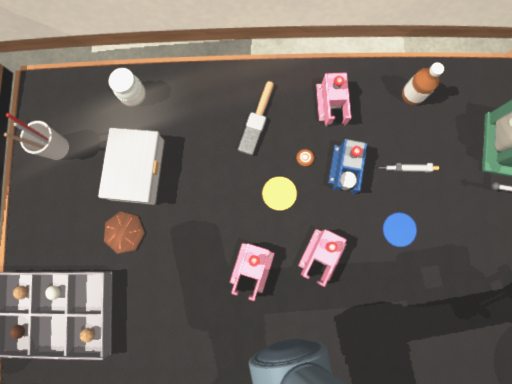

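View pics/scene0.png

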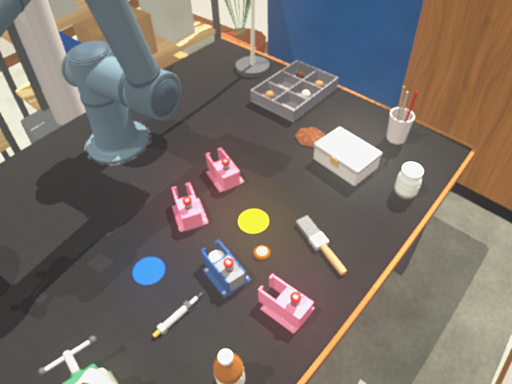

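Top view: the three pink dispensers at (335,98), (323,256) and (252,270) are look-alikes. The blue one at (349,167) matches the description, with its red plunger at (356,152), disc stack at (348,181) and front towards the robot. The yellow spot is at (280,193), blue at (400,230), agate at (305,157) and scribe at (410,168).

```bash
cat > h.py <<'E'
import numpy as np, cv2
from scipy.spatial.transform import Rotation as R
from bench import sensors, optics, bot
def rot(q): return R.from_quat(np.roll(q,-1)).as_matrix()
def K(c): return np.array([[c['fx'],0,c['cx']],[0,c['fy'],c['cy']],[0,0,1]])
def w(c,px,z):
    p=cv2.undistortPoints(np.array(px,float).reshape(-1,1,2),K(c),np.array([c['k1'],0,0,0]))[:,0]
    d=np.c_[p[:,0],-p[:,1],-np.ones(len(p))]@rot(c['rotation']).T
    return c['xyz']+d*((z-c['xyz'][2])/d[:,2:])
def proj(c,P):
    q=(np.atleast_2d(P)-c['xyz'])@rot(c['rotation']); s=np.c_[q[:,0],-q[:,1],-q[:,2]]
    return cv2.projectPoints(s,np.zeros(3),np.zeros(3),K(c),np.array([c['k1'],0,0,0]))[0][:,0]
def blob(im,lo,hi,box):
    x0,y0,x1,y1=box; m=cv2.inRange(cv2.cvtColor(im,cv2.COLOR_RGB2HSV)[y0:y1,x0:x1],lo,hi)
    n,l,s,ce=cv2.connectedComponentsWithStats(m); i=1+np.argmax(s[1:,4]); return ce[i]+[x0,y0],s[i,4]
E
python3 - <<'E'
from h import *
for n,by,bd,br in (("top",(255,170,305,215),(322,130,376,200),(345,143,368,163)),("scene",(230,200,280,240),(195,235,255,300),(215,252,242,275))):
    im=cv2.cvtColor(cv2.imread(f'pics/{n}0.png'),cv2.COLOR_BGR2RGB); c=optics.get_calibration(n)
    for nm,lo,hi,b,z in (("yellow",(22,120,120),(36,255,255),by,0),("red",(0,150,110),(8,255,255),br,.085),):
        p,a=blob(im,lo,hi,b); print(n,nm,p,a,w(c,p,z))
    x0,y0,x1,y1=bd; cv2.imwrite(f'pics/c_{n}.png',cv2.resize(cv2.cvtColor(im[y0-5:y1+5,x0-5:x1+5],cv2.COLOR_RGB2BGR),None,fx=7,fy=7,interpolation=2))
E
python3 -c "
import cv2,numpy as np
a=cv2.imread('pics/c_top.png');b=cv2.imread('pics/c_scene.png');h=max(a.shape[0],b.shape[0])
f=lambda i:cv2.copyMakeBorder(i,0,h-i.shape[0],0,0,0)
o=np.hstack([f(a),f(b)]);print(o.shape,a.shape);s=min(1,800/o.shape[1],600/o.shape[0]);cv2.imwrite('pics/c.png',cv2.resize(o,None,fx=s,fy=s));print(s)"
```

```text
top yellow [266.24444444 191.08888889] 45 [[0.59308511 0.0727242  0.        ]]
top red [356.02631579 151.63157895] 38 [[ 0.66692319 -0.13667045  0.085     ]]
scene yellow [253.00160772 220.72990354] 622 [[ 5.83863112e-01  3.90160708e-02 -1.11022302e-16]]
scene red [228.32258065 264.16129032] 31 [[ 0.67227039 -0.14364915  0.085     ]]
(560, 938, 3) (560, 448, 3)
0.8528784648187633
```

View pics/c.png

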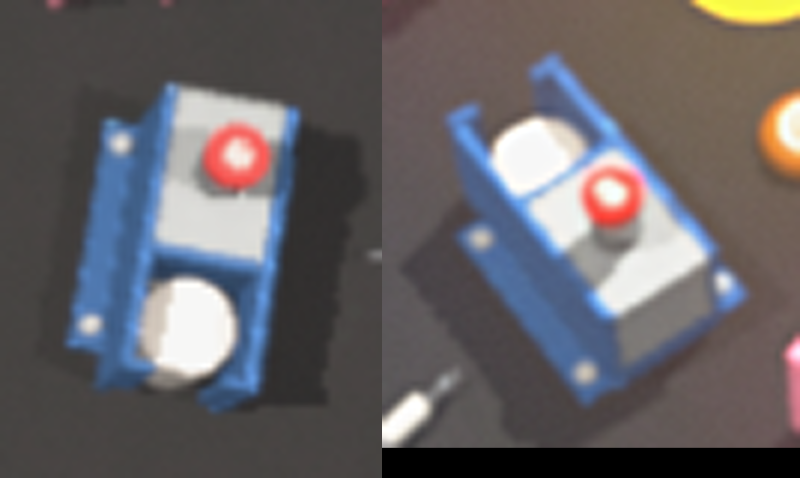

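```bash
python3 - <<'E'
from h import *
s=7*.8528784
cr={"top":(317,125,0),"scene":(190,230,448*.8528784)}
pts={"knob":(.085,{"top":(238,156),"scene":(612,194)}),"disc":(.036,{"top":(193,330),"scene":(538,155)}),
"rearL":(.06,{"top":(173,85),"scene":(708,250)}),"rearR":(.06,{"top":(298,108),"scene":(605,312)})}
for k,(z,d) in pts.items():
    for n,p in d.items():
        c=optics.get_calibration(n);x0,y0,ox=cr[n]
        print(k,n,w(c,[(p[0]-ox)/s+x0-.5,p[1]/s+y0-.5],z)[0].round(4))
for n,b in (("top",(255,170,305,215)),("scene",(230,200,280,240))):
    im=cv2.cvtColor(cv2.imread(f'pics/{n}0.png'),cv2.COLOR_BGR2RGB);c=optics.get_calibration(n)
    p,a=blob(im,(20,60,60),(45,255,255),b);print(n,p,a,w(c,p,0)[0])
E
```

```text
knob top [ 0.6693 -0.1376  0.085 ]
knob scene [ 0.6676 -0.1398  0.085 ]
disc top [ 0.6101 -0.1277  0.036 ]
disc scene [ 0.6055 -0.1257  0.036 ]
rearL top [ 0.7061 -0.1201  0.06  ]
rearL scene [ 0.7023 -0.1237  0.06  ]
rearR top [ 0.6954 -0.1701  0.06  ]
rearR scene [ 0.6906 -0.1707  0.06  ]
top [279.0039801  193.04079602] 1005 [0.58733911 0.04090864 0.        ]
scene [253.19444444 220.65277778] 648 [0.58409368 0.03956814 0.        ]
```

Blue dispenser confirmed: knob ≈ (0.6685, −0.1387), yaw ≈ −12°, yellow spot ≈ (0.586, 0.040). Next I move above the knob with the fingers shut and the tool turned to the heading I'll push in.

```bash
python3 -m handwheel '[[57.9,-28.8,0,0,0,-9.5],[57.9,-28.8,0,0,0,-9.5],[57.9,-28.8,0,0,0,-9.5],[57.9,-28.8,0,0,0,-9.5],[57.9,-28.8,0,0,0,-9.5],[57.9,-28.8,0,0,0,-9.5],[57.9,-28.8,0,0,0,-9.5],[57.9,-28.8,0,0,0,-9.5],[57.9,-28.8,0,0,0,-9.5],[57.9,-28.8,0,0,0,-9.5],[57.9,-28.8,0,0,0,-9.5],[57.9,-28.8,0,0,0,-9.5],[57.9,-28.8,0,0,0,-9.5],[57.9,-28.8,0,0,0,-9.5],[57.9,-28.8,0,0,0,-9.5],[57.9,-28.8,0,0,0,-9.5],[57.9,-28.8,2,0,0,-9.5],[57.9,-28.8,4,0,0,-9.5],[57.9,-28.8,6,0,0,-9.5],[57.9,-28.8,6,0,0,-9.5]]' -1
python3 - <<'E'
from h import *
c=optics.get_calibration('wrist');o=sensors.get_obs()
im=optics.camera('wrist');cv2.imwrite('pics/w1.png',cv2.cvtColor(im,cv2.COLOR_RGB2BGR))
print(o['position'],rot(o['orientation']).round(3),o['qpos'].round(2))
print(proj(c,[[.6685,-.1387,.085],list(o['position'])]))
E
```

```text
t: 1.77
position: [0.6655, -0.1375, 0.1396]
orientation: [-0.004, 0.781, 0.625, -0.002]
ft_force: [-0.3, 0.3, -1.6]
gripper_width: 0.0004
gripper_force: 0.0
[ 0.66552601 -0.13754899  0.13964299] [[ 0.22   0.975 -0.009]
 [ 0.976 -0.22   0.003]
 [ 0.001 -0.009 -1.   ]] [-0.37  0.38  1.52 -0.    1.26 -0.15]
[[258.73715689 200.13245542]
 [254.1020771  228.16483964]]
```

View pics/w1.png

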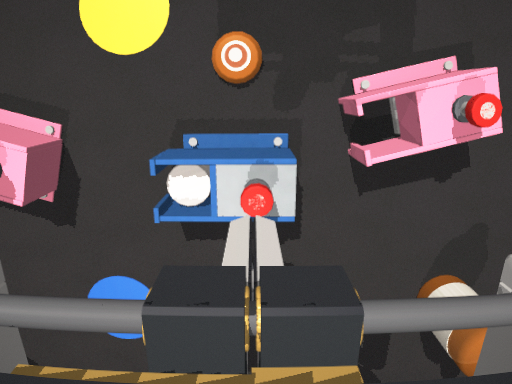

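The wrist view shows the blue dispenser's knob at (257,201). That is within 2 px of the prediction, so I lower to just above it.

```bash
python3 -m handwheel '[[-0.1,0.15,1.5,0,0,0],[-0.1,0.2,3,0,0,0],[-0.1,0.2,4.5,0,0,0],[-0.1,0.2,4.8,0,0,0],[-0.1,0.2,4.8,0,0,0]]' -1; python3 - <<'E'
from h import *
c=optics.get_calibration('wrist');im=cv2.cvtColor(cv2.imread('pics/w1.png'),cv2.COLOR_BGR2RGB)
E
```

```text
t: 2.23
position: [0.669, -0.14, 0.0951]
orientation: [-0.002, 0.781, 0.624, -0.001]
ft_force: [0.6, -0.5, 1.0]
gripper_width: 0.0006
gripper_force: 0.0
```

```bash
python3 -m handwheel '[[-0.05,-0.1,0.5,0,0,0],[-0.05,-0.1,0.9,0,0,0],[-0.05,-0.1,1.1,0,0,0],[-0.05,-0.1,1.3,0,0,0],[-0.05,-0.1,1.5,0,0,0],[-0.05,-0.1,1.7,0,0,0],[-0.05,-0.1,1.9,0,0,0],[-0.05,-0.1,2.1,0,0,0],[-0.05,-0.1,2.3,0,0,0],[-0.05,-0.1,2.5,0,0,0],[-0.05,-0.1,2.7,0,0,0],[-0.05,-0.1,2.9,0,0,0],[-0.05,-0.1,3.1,0,0,0],[-0.05,-0.1,3.15,0,0,0],[-0.05,-0.1,3.15,0,0,0],[-0.05,-0.1,3.15,0,0,0]]' -1
```

```text
t: 3.57
position: [0.6694, -0.1407, 0.0677]
orientation: [0.0, 0.781, 0.624, -0.0]
ft_force: [-4.7, 0.8, 6.5]
gripper_width: 0.0005
gripper_force: 3.4
```

```bash
python3 -m handwheel '[[0,0,0.15,0,0,0],[0,0,0.3,0,0,0],[0,0,0.45,0,0,0],[0,0,0.45,0,0,0],[0,0,0.45,0,0,0]]' -1
python3 - <<'E'
from h import *
im=optics.camera('top');cv2.imwrite('pics/t2.png',cv2.cvtColor(cv2.resize(im[110:260,230:430],None,fx=4,fy=4,interpolation=2),cv2.COLOR_RGB2BGR))
E
```

```text
t: 3.98
position: [0.6695, -0.1408, 0.0651]
orientation: [-0.0, 0.781, 0.625, -0.0]
ft_force: [-8.5, 1.4, 16.0]
gripper_width: 0.0006
gripper_force: 8.1
```

View pics/t2.png

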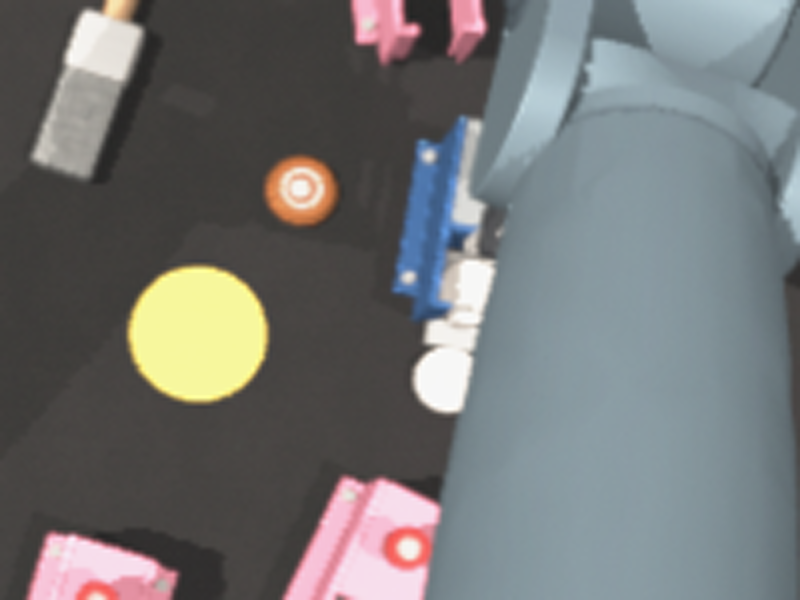

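The bottom disc is out in front, at crop (447,380), and the plunger has bottomed. Raising straight up to let it spring back.

```bash
python3 -m handwheel '[[0,0,-1,0,0,0],[0,0,-2,0,0,0],[0,0,-4,0,0,0],[0,0,-6,0,0,0],[0,0,-8,0,0,0],[0,0,-8,0,0,0],[0,0,-8,0,0,0]]' -1
python3 - <<'E'
from h import *
c=optics.get_calibration('wrist');o=sensors.get_obs()
im=optics.camera('wrist');cv2.imwrite('pics/w3.png',cv2.cvtColor(im,cv2.COLOR_RGB2BGR))
print(o['position'],rot(o['orientation']).round(3))
import json;json.dump({k:(v.tolist() if hasattr(v,'tolist') else v) for k,v in c.items()},open('c3.json','w'))
u=np.array([.978,-.208,0]);print(proj(c,[[.551,-.1137,.012],[.6685,-.139,.085],[.5857,.0402,0]]))
E
```

```text
t: 4.62
position: [0.6701, -0.141, 0.1429]
orientation: [0.001, 0.781, 0.624, 0.001]
ft_force: [-0.2, 0.3, -0.4]
gripper_width: 0.0
gripper_force: 0.0
[ 0.67012128 -0.14099331  0.14289656] [[ 0.22   0.975  0.003]
 [ 0.975 -0.22  -0.001]
 [-0.     0.003 -1.   ]]
[[126.04019344 174.97654503]
 [250.72267627 195.99051662]
 [117.57083762   2.31340576]]
```

View pics/w3.png

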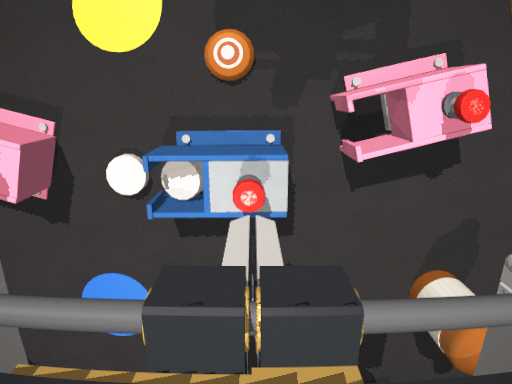

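The plunger is back up with its knob at (249,196), and the disc is at (127,175), within 1 px of the prediction, so ≈ (0.552, −0.114). Yellow lies straight ahead along tool x. I'll go behind the disc with the fingers 24 mm apart, so that two fingertips cradle it.

```bash
python3 -m handwheel '[[-2,-4,0,0,0,0],[-4,-8,0,0,0,0],[-4.9,-12.1,0,0,0,0],[-4.9,-12.1,0,0,0,0],[-4.9,-12.1,0,0,0,0],[-4.9,-12.1,3,0,0,0],[-4.9,-12.1,6,0,0,0],[-4.9,-12.1,9,0,0,0],[-4.9,-12.1,11,0,0,0],[-4.9,-12.1,12,0,0,0],[-4.9,-12.1,12,0,0,0],[-4.9,-12.1,12,0,0,0]]' -0.49
python3 - <<'E'
from h import *
c=optics.get_calibration('wrist');o=sensors.get_obs()
im=optics.camera('wrist');cv2.imwrite('pics/w4.png',cv2.cvtColor(im,cv2.COLOR_RGB2BGR))
print(o['position'],rot(o['orientation']).round(3))
print(proj(c,[[.552,-.1137,.012],[.5855,.039,0]]))
E
```

```text
t: 5.67
position: [0.5413, -0.1619, 0.0215]
orientation: [0.0, 0.781, 0.624, 0.0]
ft_force: [0.3, -0.4, -0.5]
gripper_width: 0.0241
gripper_force: 0.0
[ 0.541288   -0.16189834  0.02150499] [[ 0.22   0.975  0.   ]
 [ 0.975 -0.22   0.   ]
 [ 0.     0.    -1.   ]]
[[ 253.79394329  140.00712065]
 [ 252.05118288 -147.96708969]]
```

View pics/w4.png

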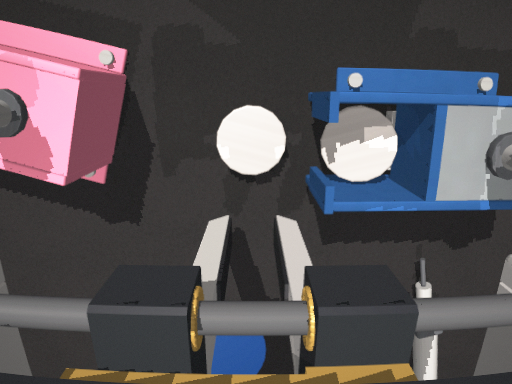

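The disc at (251,140) is centred ahead of the open fingers, and they clear the dispenser. Lowering and starting the push.

```bash
python3 -m handwheel '[[0,0,0.8,0,0,0],[0,0,1.5,0,0,0],[0,0,1.5,0,0,0],[0.8,0,1.5,0,0,0],[1.6,0,1.5,0,0,0],[2.4,0,1.5,0,0,0],[3.2,0,1.5,0,0,0],[4,0,1.5,0,0,0],[4.8,0,1.5,0,0,0],[5.6,0,1.5,0,0,0],[6.4,0,1.5,0,0,0],[7.2,0,1.5,0,0,0],[8,0,1.5,0,0,0],[8.8,0,1.5,0,0,0],[9.6,0,1.5,0,0,0],[10.4,0,1.5,0,0,0],[11,0,1.5,0,0,0],[11.5,0,1.5,0,0,0],[12,0,1.5,0,0,0],[12,0,1.5,0,0,0]]'
python3 - <<'E'
from h import *
c=optics.get_calibration('wrist');o=sensors.get_obs()
im=optics.camera('wrist');cv2.imwrite('pics/w5.png',cv2.cvtColor(im,cv2.COLOR_RGB2BGR))
print(o['position'],rot(o['orientation']).round(3))
d=np.array([.22,.975,0]);pd=o['position']+.024*d;pd[2]=.012
print(proj(c,[pd,[.5855,.039,0]]))
p,a=blob(im,(20,60,60),(45,255,255),(0,0,512,200));print(p,a)
E
```

```text
t: 7.38
position: [0.5669, -0.0439, 0.0064]
orientation: [-0.0, 0.781, 0.625, 0.0]
ft_force: [-0.3, -0.6, 0.8]
gripper_width: 0.0245
gripper_force: 0.0
[ 0.56693626 -0.04388606  0.00640543] [[ 0.22   0.976  0.   ]
 [ 0.976 -0.22   0.   ]
 [ 0.    -0.    -1.   ]]
[[254.21975862 190.73405995]
 [253.99728852  74.25413887]]
[250.81225475  73.27095281] 19878
```

View pics/w5.png

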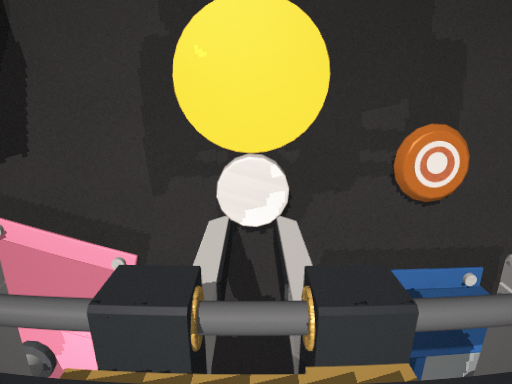

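The disc at (252,190) sits in the cradle, with the yellow centre at (251,73) straight ahead and about 61 mm to go. Pushing the rest, backing off and raising.

```bash
python3 -m handwheel '[[0.5,0,0,0,0,0],[1.1,0,0,0,0,0],[1.7,0,0,0,0,0],[2.3,0,0,0,0,0],[2.9,0,0,0,0,0],[3.5,0,0,0,0,0],[4.1,0,0,0,0,0],[4.7,0,0,0,0,0],[5.2,0,0,0,0,0],[5.6,0,0,0,0,0],[5.9,0,0,0,0,0],[6.1,0,0,0,0,0],[6.1,0,0,0,0,0],[5.5,0,0,0,0,0],[4.5,0,0,0,0,0],[3,0,0,0,0,0],[3,0,0,0,0,0],[3,0,-4,0,0,0],[3,0,-8,0,0,0],[3,0,-8,0,0,0]]'
python3 - <<'E'
from h import *
im=optics.camera('wrist');c=optics.get_calibration('wrist');cv2.imwrite('pics/w6.png',cv2.cvtColor(im,cv2.COLOR_RGB2BGR))
t=optics.camera('top');cv2.imwrite('pics/t6.png',cv2.cvtColor(t,cv2.COLOR_RGB2BGR))
print(sensors.get_obs()['position'])
E
python3 -c "
import cv2,numpy as np
a=cv2.imread('pics/w6.png');b=cv2.imread('pics/t6.png')[90:250,230:390];b=cv2.resize(b,(288,288))
b=cv2.copyMakeBorder(b,0,96,0,0,0);cv2.imwrite('pics/v6.png',np.hstack([a,b]))"
```

```text
t: 9.1
position: [0.5788, -0.017, 0.0945]
orientation: [0.005, 0.781, 0.624, 0.004]
ft_force: [0.8, -0.9, 1.2]
gripper_width: 0.0241
gripper_force: 0.0
[ 0.57501629 -0.01613664  0.08868485]
```

View pics/v6.png

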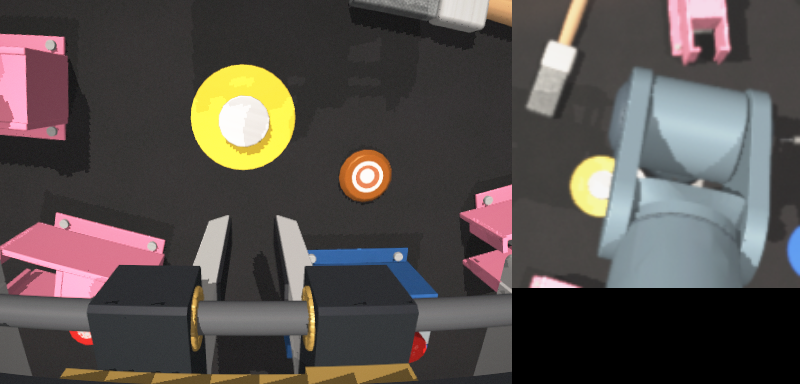

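The disc lies flat at (244,121) in the yellow spot centred at (243,117), about 3 mm off centre. The agate and dispenser are undisturbed. I settle the arm clear and hand in.

```bash
python3 -m handwheel '[[0,0,-3,0,0,0],[0,0,-6,0,0,0],[0,0,-6,0,0,0],[0,0,-6,0,0,0],[0,0,-6,0,0,0],[0,0,-6,0,0,0]]' && python3 -c "from bench import bot; print(bot.job_done())"
```

```text
t: 9.7
position: [0.5719, -0.0152, 0.1439]
orientation: [-0.002, 0.781, 0.624, -0.001]
ft_force: [-0.8, -0.8, 0.7]
gripper_width: 0.0242
gripper_force: 0.0
the job is handed in; nothing more can be done
None
```

One disc was ejected, the plunger sprang back up, and the last picture shows the disc flat inside the yellow spot about 3 mm off centre; the job is handed in (about 10 s of the 48 s used), with no verdict returned.

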